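# Index the socket turntable and fit the bulb

### The job

Push the brass index turntable anticlockwise (seen from above) by its upright steel post, gently, until it drops into its next detent and comes up against the stop; lean on it there for a second with 10 to 20 N, never more than 25 N. Then take the fat frosted bulb from its stand and set it upright, fully home, in the wide brass socket on the turntable without dropping it or forcing it, and let go. Leave the turntable in its detent, and the slim bulb and everything else on the bench where they are.

Things in the scene. Friction and masses are not known exactly. Their poses are not given: they have to be found in the camera images.
- index_base: round dark steel base of the rotary index table, fixed to the bench, 270 mm across, 26 mm high. Origin on the turning axis at bench height, z up along the axis. The turntable on it starts short of its next detent, which lies anticlockwise seen from above, some 20 to 62 degrees on; where exactly cannot be measured beforehand, only felt.
- post (a point): upright round steel driving post near the turntable's rim: 16 mm in diameter, 36 mm tall from the turntable's top face, centred 105 mm from the turning axis. This point is on its centre line, half-way up (65 mm above the bench). It is the only solid upright pin; push on its side.
- socket (a point): wide brass bayonet bulb socket on the turntable, across the hub from the post, 75 mm from the axis: upright tube, 34 mm outside, bore 27 mm, flared at the top to a 36 mm wide mouth, 26 mm deep. This point is the centre of its mouth, 30 mm above the turntable's top face (77 mm above the bench); z up along the bore. The narrow socket (20 mm outside) is not used.
- bulb_grip (a point): round fat frosted bulb, loose, about 60 g, 100 mm tall, standing cap down in a stand hole. Brass cap: plain cylinder 22 mm across, 26 mm long (its tiny pins do not catch); the glass above is 50 mm across, straight-sided 54 to 80 mm above the foot. This point: on its axis, 66 mm above the foot, best place to grip; z up. When seated it is 40 mm above the socket point.
- stand: pine bulb stand fixed to the bench, 150 x 60 x 30 mm, long side along its own x; two holes 24 mm wide and 22 mm deep, 37.5 mm either side of its centre along x. Origin under its centre.
- plunger (a joint): sprung detent ball inside the index table, out of sight: how far it is pressed down (m). 0.003 between notches, 0.004 on the low crest before the notch (the push at the post rises to some 6 N, then falls away for about 10 mm), 0 in the notch. Within 1 mm the turntable then meets a firm stop that cannot be passed. The notch keeps it from drifting back.
- dome: pierced brass lantern dome, loose, 110 mm across, 84 mm tall; origin under its centre. Leave alone.
- pane: blue glass side pane lying flat, 100 x 140 x 5 mm; origin under its centre. Leave alone.
- rivet_set: steel riveting set (a rod 105 mm long, 19 mm head) lying on the bench; origin under its middle. Leave alone.
- wing_nut: knurled brass wing nut, about 42 mm across the wings, 20 mm tall; origin under its centre. Leave alone.
- hammer: hammer lying on the bench; origin under its handle. Leave alone.
- tin: open steel cup, 80 mm across, 60 mm tall; origin under its centre. Leave alone.
- spare_mid (a point): middle, half-way up, of the other bulb, the long slim one: frosted glass 32 mm across, 122 mm tall overall, same brass cap; it stands in the other hole of the same stand. Leave it there.
- platter: the turntable: brass disc 260 mm across, top face 47 mm above the bench, carrying the post, both sockets and a hub (44 mm across, 22 mm high) at its middle. Turns with light friction (about 2.5 N at the post). Origin on the axis at bench height, z up; its own -x points to the post, +x to the wide socket.
- bulb: the same fat bulb; this origin is the centre of its foot, 66 mm below its grip point.
There are look-alikes about, which are no part of the job. What is shaped like the bulb but blue or red is not meant.

How it is judged (in metres and radians):
On the way, in this order (a step that is already met when the one before it is completed fails the run):
1. the turntable is in its next detent and is pressed against the stop with 8 to 25 N for 0.3 s (value of joint plunger below 0.001 m and contact force between the fingers and platter above 8 N), for 0.3 s.
2. the bulb is fully home and upright in the wide socket (z of bulb_grip in the frame of socket between 0.036 and 0.043 m and horizontal distance between bulb_grip and socket below 0.008 m and angle between bulb_grip's own z axis and vertical below 0.12 rad), for 0.2 s.
At the end, for the whole second after the job is handed in: The detent ball is in its notch (pressed down less than 1 mm); the fat bulb stands in the wide socket, its grip point 36 to 43 mm above the socket's mouth and within 8 mm of its axis, tilted less than 0.12 rad, released and at rest; nothing else has moved more than 15 mm (all of step 2 and value of joint plunger below 0.001 m and linear speed of bulb below 0.02 m/s and angular speed of platter below 0.02 rad/s and contact force between the fingers and bulb below 0.1 N); the robot touches nothing.
It fails at once if the turntable was pushed with more than 25 N (contact force between any of the fingers, the arm and platter above 25 N).
It fails at once if the bulb was pressed into the socket, or against anything on the turntable, with more than 25 N (contact force between bulb and platter above 25 N).
It fails at once if the bulb was dropped (linear speed of bulb above 0.45 m/s and contact force between the fingers and bulb below 0.5 N).
It fails at once if the bulb was tipped over (angle between bulb_grip's own z axis and vertical above 0.8 rad).
It fails at once if a bystander was moved (distance of any of dome, pane, rivet_set, wing_nut, hammer, tin, spare_mid from where it was at the start of the episode above 0.015 m).
It also fails if it takes over 67 s, if anything falls off the work surface, if the arm or the gripper's body presses on something with over 40 N, if the wrist force passes 120 N, or if a joint passes its speed limit or range.

### The arm

A 6-joint arm with a two-finger parallel gripper is mounted at the origin on the work surface. World frame = base frame: x ahead of the robot, y to its left, z up, the work surface at z = 0. Lengths are in mm, angles in degrees, forces in N, time in s.
With the tool pointing down it reaches from about 300 to 850 mm from the base axis. Payload 4.2 kg.
Tool frame: the origin (TCP) lies midway between the tips of the shut fingers; the grasp point (between the pads) lies 19 mm behind it (env.grip_depth is the distance from the TCP to the grasp point, in mm); z points along the fingers, y is the direction in which the jaws open and shut (so a half turn about z gives the same grasp; the last joint's range is limited). The gripper opens to 91 mm and grips with 3 to 60 N. Pads are 32 mm wide; open, the fingers measure 118 mm over their backs; the gripper's body (76 mm by 178 mm) begins 60 mm behind the grasp point.
Start: joints at [-71.104, 18.312, 89.639, -0, 72.044, -1.146], TCP at [197.062, -540.194, 213.976] pointing down, gripper open.
Joint ranges: [-177.97, 177.97], [-48.28, 115.42], [12.27, 149.76], [-77.06, 257.06], [2.81, 150.46], [-146.56, 146.56]. Speed limits (degrees/s): [147.25, 147.25, 180, 180, 180, 180].

### API

Orientations are given as [roll, pitch, yaw] about the fixed x, y, z axes, in that order (R = Rz(yaw) Ry(pitch) Rx(roll)).
In Python, from workcell import env gives the robot as it stands.
- The arm moves only by the shell command python3 -m inch 'ROWS' [FORCE]. ROWS is a JSON object of lists of equal length, an entry for each row: "hand": the opening, from 0 (shut) to 1 (fully open); "travel": the shift along the tool's x, y, z in mm, a list of three; "twist": the turn about the tool's z in degrees. A call has 1 to 20 rows; each row shifts and turns the commanded pose from where the row before left it, along the tool's axes as they then stand; what a row does not reach is not made up. A row lasts 1/8 s, in which the tool goes at most 62.5 mm and 10.7 degrees, less where a joint would pass 70% of its speed; a pose out of reach is approached as far as the arm can. A call is refused whole if a number of a shift passes 62.5 or a number of a turn 10.7, either way. A call with a gripper value outside its range is refused whole. The fingers move at their own pace and stop on an object; FORCE is the grip in N (left out, the last holds). Time passes only in rows, so rows that do not move let the fingers close. It gives the time, the measured TCP pose, the force and the opening at its end, in the units of the state.
- env.state(): the state, without advancing time (a new reading comes with each control period).
- env.grab_frame(name): name is "scene" or "side" or "wrist"; returns a dict with "frame" (480x640x3 uint8, blue, green, red), "fovy" (degrees; the focal length in pixels is half the picture's height over the tangent of half this angle, whatever the lens; pixels are square), "cx", "cy" (the principal point, pixels), "rvec" (rotation vector, rad) and "tvec" (3), from world to camera coordinates, as OpenCV has them. Camera axes: x right, y down, z forward; pixel columns grow to the right and rows downward; lengths in mm; the calibration is good to about 2 mm. A picture is of the moment at which its call begins. There is no depth.
- env.job_done(): hands the job in, once; it reports no verdict.
The state is a dict: "time_s": time; "qpos": joint angles; "qvel": joint speeds; "effort": joint torques, N m; "ee_pos": TCP position; "ee_rot": TCP orientation; "force": force on the tool from outside, world axes, zero at the start; "torque": the same for the moment, N m; "gripper_width": finger opening in mm.
Only numpy, scipy, OpenCV 4.12 (cv2) and the standard library are available. Lean on these libraries where they do the work, as an engineer would, in place of code of your own. Each camera call takes 0.05 s, during which the arm holds its last target. There are 200 camera calls.

## Working session

There is one attempt and no reset: what is moved stays moved. The work goes in short steps, Python scripts to look and compute and a shell command to move; the robot and the scene stay as the last step left them, time stands still between calls to the robot, and variables do not carry over. Pictures are saved under pics/ and viewed, about 8 in all and at most 12, crops included, and the job is handed in when it is done.

```bash
mkdir -p pics; cat > h.py <<'E'
import numpy as np, cv2
from workcell import env
def grab(n,name=None):
    f=env.grab_frame(n)
    if name: cv2.imwrite('pics/'+name+'.png',f['frame'])
    return f
def cam(f):
    R=cv2.Rodrigues(np.array(f['rvec'],float))[0]; t=np.array(f['tvec'],float).ravel()
    F=240/np.tan(np.radians(f['fovy'])/2)
    return R,t,F
def ray(f,u,v):
    R,t,F=cam(f); d=R.T@np.array([(u-f['cx'])/F,(v-f['cy'])/F,1]); return -R.T@t,d
def onz(f,u,v,z):
    c,d=ray(f,u,v); return c+d*(z-c[2])/d[2]
def proj(f,p):
    R,t,F=cam(f); q=R@np.array(p,float)+t; return q[:2]/q[2]*F+[f['cx'],f['cy']]
def tri(*fs):
    A=np.zeros((3,3));b=np.zeros(3)
    for f,u,v in fs:
        c,d=ray(f,u,v); d/=np.linalg.norm(d); P=np.eye(3)-np.outer(d,d); A+=P;b+=P@c
    return np.linalg.solve(A,b)
E
python3 - <<'E'
from h import *
import pickle
fs={n:grab(n,n+'0') for n in('scene','side','wrist')}
pickle.dump(fs,open('f0.pkl','wb'))
for n,f in fs.items(): print(n,f['fovy'],f['cx'],f['cy'],[k for k in f],ray(f,320,240))
print(env.state())
E
```

```text
scene 50.05193943232927 318.45290643608996 244.60846741157118 ['frame', 'fovy', 'cx', 'cy', 'rvec', 'tvec'] (array([1287.08433086, -146.87819979,  816.57520571]), array([-0.70337704,  0.13915087, -0.69712782]))
side 47.321189603476185 319.6828855747426 242.39576340238105 ['frame', 'fovy', 'cx', 'cy', 'rvec', 'tvec'] (array([ -0.86696749, 626.37165946, 807.84354069]), array([ 0.50824302, -0.56379651, -0.65103148]))
wrist 63.94193293192658 327.50016257653937 236.98139083175315 ['frame', 'fovy', 'cx', 'cy', 'rvec', 'tvec'] (array([ 273.37171986, -512.56253943,  384.44661715]), array([-0.28380438, -0.08127034, -0.95566328]))
{'time_s': 0.15, 'qpos': array([-7.11019948e+01,  1.83424505e+01,  8.96887454e+01, -3.96721767e-04,
        7.20425909e+01, -1.14725275e+00]), 'qvel': array([-0.06835165,  0.03864175, -0.22902323, -0.05644991, -0.07298585,
        0.10580397]), 'effort': array([ 1.08847111e-03, -4.12772548e+01, -2.32153934e+01,  7.27899978e-02,
        4.34826734e-02, -7.44383192e-05]), 'ee_pos': array([ 196.95767654, -539.83199942,  213.33206654]), 'ee_rot': array([-1.79926220e+02, -1.10019691e-03,  2.00453798e+01]), 'force': array([-0.02293554,  0.66098244,  0.16731986]), 'torque': array([-0.03916785,  0.0003361 , -0.00325817]), 'gripper_width': 90.90428151179304}
```

View pics/scene0.png

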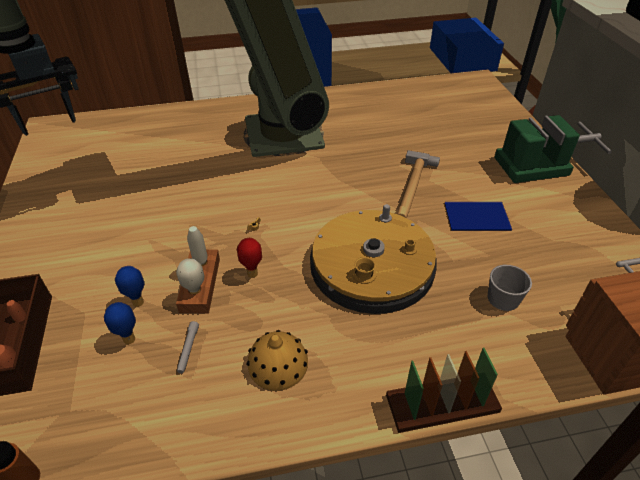

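View pics/side0.png

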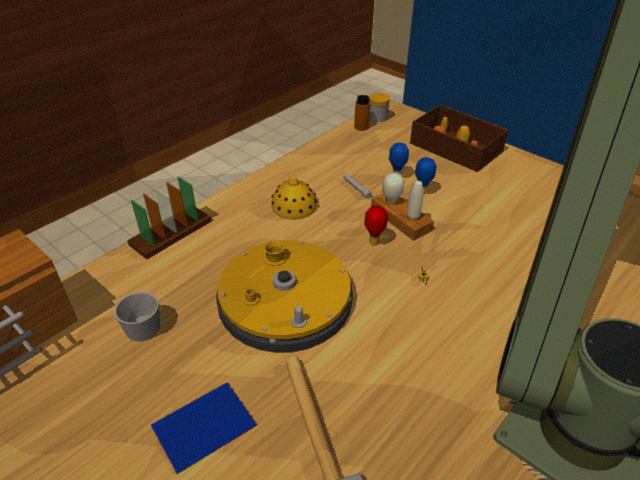

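Scene view: the post is at (386,213), hub (373,245), wide socket (366,268) and narrow socket (410,246). The fat white bulb is at (190,275). It could be confused with the slim white bulb (197,245), the blue ones (130,282) and (120,320), and the red one (249,253). In the side view the post is at (299,315), wide socket (275,252), fat bulb (393,187), slim bulb (416,200).

```bash
python3 - <<'E'
from h import *
import pickle
fs=pickle.load(open('f0.pkl','rb')); S,D=fs['scene'],fs['side']
def mask(f,box,white):
    x0,y0,x1,y1=box; im=f['frame']; h=cv2.cvtColor(im,cv2.COLOR_BGR2HSV); m=np.zeros(im.shape[:2],np.uint8)
    if white: k=((h[...,1]<70)&(h[...,2]>90))
    else: k=((h[...,1]>150)&(h[...,2]>60)&(h[...,0]>15)&(h[...,0]<32))
    m[y0:y1,x0:x1]=k[y0:y1,x0:x1]*255
    c=cv2.findContours(m,cv2.RETR_EXTERNAL,cv2.CHAIN_APPROX_NONE)[0]
    return sorted(c,key=cv2.contourArea)[::-1]
for n,f,b in(('scene',S,(170,255,206,300)),('side',D,(378,168,406,206))):
    for c in mask(f,b,1)[:2]: print(n,'bulb',cv2.minEnclosingCircle(c),cv2.boundingRect(c))
for n,f,b in(('scene',S,(305,205,445,305)),('side',D,(210,238,358,340))):
    c=mask(f,b,0)[0]; e=cv2.fitEllipse(cv2.convexHull(c)); print(n,'platter',e,onz(f,*e[0],47))
print('hub top',tri((S,374,243),(D,284,276)))
print('post top',tri((S,386,207),(D,299,308)),'bottom',onz(S,386,220,47),onz(D,299,325,47))
print('post top z83',onz(S,386,207,83),onz(D,299,308,83))
print('socket mouth',tri((S,366,264),(D,275,246)),onz(S,366,264,77),onz(D,275,246,77))
print('bulb',tri((S,190,274),(D,393,186)))
print('slim top',tri((S,194,230),(D,417,184)))
print('red',tri((S,249,251),(D,376,219)))
print('stand corners z30',[onz(S,*p,30) for p in((178,306),(207,307),(218,255))])
print('blue', tri((S,130,280),(D,426,170)),tri((S,120,319),(D,399,154)))
print('wingnut', tri((S,254,224),(D,424,274)),'hammer head',onz(S,422,158,20), onz(S,400,212,20),'dome',onz(S,277,378,0))
def crop(f,x0,y0,x1,y1): return cv2.resize(f['frame'][y0:y1,x0:x1],(400,400),interpolation=cv2.INTER_CUBIC)
cv2.imwrite('pics/crop1.png',np.vstack([np.hstack([crop(S,300,190,440,310),crop(D,210,230,360,350)]),np.hstack([crop(S,150,215,270,320),crop(D,340,140,450,260)])])[:, :])
i=cv2.imread('pics/crop1.png'); cv2.imwrite('pics/crop1.png',cv2.resize(i,(600,600)))
E
```

```text
scene bulb ((192.18910217285156, 266.845703125), 17.448301315307617) (177, 255, 29, 30)
side bulb ((393.5, 185.3800048828125), 12.865345001220703) (383, 173, 21, 26)
side bulb ((390.0, 202.0), 9.999999747378752e-05) (390, 202, 1, 1)
scene platter ((373.5999755859375, 254.77609252929688), (91.44641876220703, 123.78368377685547), 95.92556762695312) [576.85423226 107.2269699   47.        ]
side platter ((278.2965087890625, 283.6085510253906), (146.73277282714844, 188.43927001953125), 79.47544860839844) [565.08756195 119.32736624  47.        ]
hub top [559.22287492 110.44734032  64.54558447]
post top [470.3679133  161.21095575  80.00750131] bottom [478.14451869 163.73511266  47.        ] [462.32806943 167.77398124  47.        ]
post top z83 [475.17502659 161.46867573  83.        ] [467.68135218 161.16591094  83.        ]
socket mouth [624.439617    72.92043896  77.97829199] [625.88018373  75.81559845  77.        ] [624.15204089  68.8491623   77.        ]
bulb [ 577.28621892 -266.1820442    73.3916621 ]
slim top [ 505.120325   -248.30505861  121.73802433]
red [ 533.74160848 -146.73562838   68.85744888]
stand corners z30 [array([ 617.18400086, -297.13519309,   30.        ]), array([ 631.20313814, -241.86768264,   30.        ]), array([ 493.69680693, -212.28888025,   30.        ])]
blue [ 563.17321636 -382.36097595   67.36480457] [ 655.32207651 -395.95588349   66.99836361]
wingnut [ 388.50998675 -127.18174599   11.17472064] hammer head [233.78007258 338.54466444  20.        ] [429.55944606 214.87003219  20.        ] dome [ 794.6244903  -129.98500719    0.        ]
```

View pics/crop1.png

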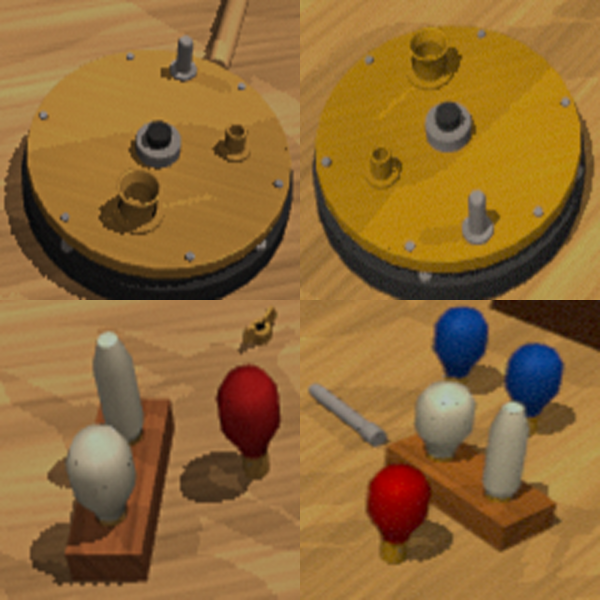

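Crop check: the fat white bulb is nearest the scene camera, with the slim one behind it in the stand. The post, wide socket (across the hub) and narrow socket are all clear. Measured distances fit: post to hub 103 mm, socket to hub 76 mm. I'll move to the +y side of the post with the fingers shut.

```bash
python3 -m inch '{"hand":[0,0,0,0,0,0,0,0,0,0,0,0,0,0,0,0,0,0,0,0],"travel":[[0,0,0],[0,0,0],[0,0,0],[0,0,0],[49,-7,0],[49,-7,0],[49,-7,0],[49,-7,0],[49,-7,0],[49,-7,0],[49,-7,0],[49,-7,0],[49,-7,0],[49,-7,0],[49,-7,0],[49,-7,0],[49,-7,0],[49,-7,0],[49,-7,0],[49,-7,0]],"twist":[-10,-10,-10,-10,0,0,0,0,0,0,0,0,0,0,0,0,0,0,0,0]}' 30
python3 - <<'E'
from h import *
f=grab('wrist','w1'); s=env.state(); print(s['ee_pos'],s['ee_rot'],s['force'])
for p in((470,161,83),(470,161,47),(559,111,69),(624,73,77)): print(proj(f,p))
E
```

```text
time_s: 2.65
ee_pos: [491.8, 196.6, 213.7]
ee_rot: [180.0, 0.0, 60.1]
force: [0.4, -0.9, -0.1]
gripper_width: 0.6
[494.36662735 201.97268848 213.43324406] [-179.97887901   -0.33193817   60.17136134] [3.22424985 5.43802887 1.72402729]
[326.00298106 273.50057996]
[326.1581207 258.9096406]
[442.3669529  266.35523527]
[532.72960925 270.28284536]
```

View pics/w1.png

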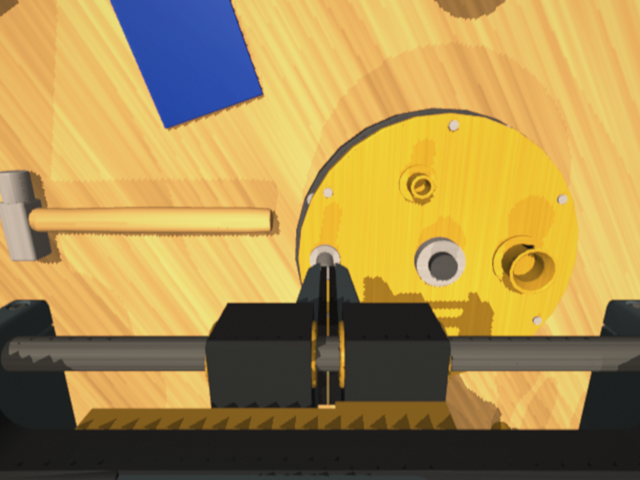

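The wrist view has the post at (325,258), hub (440,262) and wide socket (528,268), within about 4 px of my projections. Next I descend beside the post and bring the fingers near it.

```bash
python3 -m inch '{"hand":[0,0,0,0,0,0,0,0,0],"travel":[[0,0,25],[0,0,30],[0,0,30],[0,0,30],[0,0,20],[0,0,12],[0,0,6],[-3,0,0],[-3,0,0]],"twist":[0,0,0,0,0,0,0,0,0]}'
python3 -m inch '{"hand":[0,0,0],"travel":[[-2,0,0],[-2,0,0],[0,0,0]],"twist":[0,0,0]}'
```

```text
time_s: 3.82
ee_pos: [488.9, 189.8, 61.6]
ee_rot: [179.9, -0.1, 60.0]
force: [-0.5, -0.8, -0.4]
gripper_width: 0.8
time_s: 4.2
ee_pos: [486.5, 186.2, 61.1]
ee_rot: [180.0, -0.0, 60.0]
force: [-0.4, 0.6, -0.9]
gripper_width: 0.8
```

```bash
python3 -m inch '{"hand":[0,0,0,0,0,0],"travel":[[-1.8,0,0],[-1.8,0,0],[-1.8,0,0],[-1.8,0,0],[-1.8,-0.4,0],[-1.8,-0.4,0]],"twist":[0,0,0,0,-1,-1]}'
```

```text
time_s: 4.95
ee_pos: [481.2, 178.7, 61.0]
ee_rot: [180.0, -0.2, 62.0]
force: [1.2, 5.9, -2.0]
gripper_width: 0.5
```

```bash
python3 -m inch '{"hand":[0,0,0,0,0,0],"travel":[[-1.8,-0.4,0],[-1.8,-0.4,0],[-1.8,-0.4,0],[-1.8,-0.4,0],[-1.8,-0.4,0],[-1.8,-0.4,0]],"twist":[-1,-1,-1,-1,-1,-1]}'
```

```text
time_s: 5.7
ee_pos: [474.4, 169.9, 61.1]
ee_rot: [180.0, -0.2, 68.0]
force: [1.2, 5.3, -1.9]
gripper_width: 0.4
```

```bash
python3 -m inch '{"hand":[0,0,0,0,0,0,0,0],"travel":[[-1.8,-0.4,0],[-1.8,-0.4,0],[-1.8,-0.4,0],[-1.8,-0.4,0],[-1.8,-0.4,0],[-1.8,-0.4,0],[-1.8,-0.4,0],[-1.8,-0.4,0]],"twist":[-1,-1,-1,-1,-1,-1,-1,-1]}'
```

```text
time_s: 6.7
ee_pos: [466.8, 157.2, 61.1]
ee_rot: [179.9, -0.2, 76.0]
force: [0.4, 5.7, -2.9]
gripper_width: 0.3
```

```bash
python3 -m inch '{"hand":[0,0,0,0],"travel":[[-1.8,-0.4,0],[-1.8,-0.4,0],[-1.8,-0.4,0],[-1.8,-0.4,0]],"twist":[-1,-1,-1,-1]}'
```

```text
time_s: 7.2
ee_pos: [463.6, 150.5, 61.0]
ee_rot: [179.9, -0.1, 80.0]
force: [0.6, 4.3, -2.4]
gripper_width: 0.4
```

```bash
python3 -m inch '{"hand":[0,0,0],"travel":[[-1.8,-0.4,0],[-1.8,-0.4,0],[-1.8,-0.4,0]],"twist":[-1,-1,-1]}'
```

```text
time_s: 7.58
ee_pos: [461.7, 145.3, 61.1]
ee_rot: [179.9, -0.1, 83.0]
force: [2.2, 5.0, -1.2]
gripper_width: 0.6
```

Force is about 5 N, steady sliding friction. From here I go in 1.4–2 mm increments and stop as soon as the force rises.

```bash
cat > ok.py <<'E'
# pass the printout on; fail if the horizontal force is above the limit
import sys,re
t=sys.stdin.read(); f=[float(x) for x in re.search(r'force: \[(.*)\]',t)[1].split(',')]
p=re.search(r'ee_pos: (.*)',t)[1]; n=(f[0]**2+f[1]**2)**.5; print(p,f,round(n,1)); sys.exit(n>float(sys.argv[1]))
E
python3 -m inch '{"hand":[0,0],"travel":[[-1.8,-0.4,0],[-1.8,-0.4,0]],"twist":[-1,-1]}' | python3 ok.py 7.5 &&
python3 -m inch '{"hand":[0,0],"travel":[[-1.8,-0.4,0],[-1.8,-0.4,0]],"twist":[-1,-1]}' | python3 ok.py 7.5 &&
python3 -m inch '{"hand":[0,0],"travel":[[-1.8,-0.4,0],[-1.8,-0.4,0]],"twist":[-1,-1]}' | python3 ok.py 7.5 &&
python3 -m inch '{"hand":[0,0],"travel":[[-1.8,-0.4,0],[-1.8,-0.4,0]],"twist":[-1,-1]}' | python3 ok.py 7.5 &&
python3 -m inch '{"hand":[0,0],"travel":[[-1.8,-0.4,0],[-1.8,-0.4,0]],"twist":[-1,-1]}' | python3 ok.py 7.5
```

```text
[460.5, 141.8, 61.0] [0.8, 5.7, -1.6] 5.8
[459.5, 139.1, 61.1] [1.1, 9.2, -3.4] 9.3
```

```bash

python3 -m inch '{"hand":[0],"travel":[[-1.2,-0.3,0]],"twist":[-0.7]}' | python3 ok.py 12 &&
python3 -m inch '{"hand":[0],"travel":[[-1.2,-0.3,0]],"twist":[-0.7]}' | python3 ok.py 12 &&
python3 -m inch '{"hand":[0],"travel":[[-1.2,-0.3,0]],"twist":[-0.7]}' | python3 ok.py 12 &&
python3 -m inch '{"hand":[0],"travel":[[-1.2,-0.3,0]],"twist":[-0.7]}' | python3 ok.py 12
```

```text
[459.2, 137.7, 61.1] [1.6, 7.6, -1.5] 7.8
[458.8, 136.2, 61.0] [0.7, 6.0, -2.3] 6.0
[458.4, 134.8, 61.1] [1.0, 4.9, -1.7] 5.0
[458.1, 133.6, 61.0] [2.1, 5.9, -2.7] 6.3
```

```bash

python3 -m inch '{"hand":[0],"travel":[[-1.2,-0.3,0]],"twist":[-0.7]}' | python3 ok.py 9 &&
python3 -m inch '{"hand":[0],"travel":[[-1.2,-0.3,0]],"twist":[-0.7]}' | python3 ok.py 9 &&
python3 -m inch '{"hand":[0],"travel":[[-1.2,-0.3,0]],"twist":[-0.7]}' | python3 ok.py 9 &&
python3 -m inch '{"hand":[0],"travel":[[-1.2,-0.3,0]],"twist":[-0.7]}' | python3 ok.py 9 &&
python3 -m inch '{"hand":[0],"travel":[[-1.2,-0.3,0]],"twist":[-0.7]}' | python3 ok.py 9 &&
python3 -m inch '{"hand":[0],"travel":[[-1.2,-0.3,0]],"twist":[-0.7]}' | python3 ok.py 9
```

```text
[457.8, 132.1, 61.0] [1.7, 3.4, -1.5] 3.8
[457.2, 130.3, 61.1] [1.6, 2.5, -0.5] 3.0
[456.3, 128.4, 61.0] [0.2, 1.4, 0.0] 1.4
[455.8, 127.1, 60.9] [1.2, 0.9, 1.5] 1.5
[455.6, 126.2, 60.9] [-0.0, 3.2, 1.3] 3.2
[455.5, 125.2, 60.9] [-0.3, 4.1, 1.2] 4.1
```

```bash

python3 -m inch '{"hand":[0],"travel":[[-1,-0.2,0]],"twist":[-0.5]}' | python3 ok.py 9 &&
python3 -m inch '{"hand":[0],"travel":[[-1,-0.2,0]],"twist":[-0.5]}' | python3 ok.py 9 &&
python3 -m inch '{"hand":[0],"travel":[[-1,-0.2,0]],"twist":[-0.5]}' | python3 ok.py 9 &&
python3 -m inch '{"hand":[0],"travel":[[-1,-0.2,0]],"twist":[-0.5]}' | python3 ok.py 9
```

```text
[455.4, 124.8, 61.0] [-1.0, 6.5, 0.7] 6.6
[455.3, 124.6, 61.0] [-2.0, 10.6, 0.2] 10.8
```

The tool has stopped advancing and the force is climbing about 4 N/mm, so this is the stop. I'll add 1 mm and hold.

```bash

python3 -m inch '{"hand":[0,0],"travel":[[-0.8,0,0],[0,0,0]],"twist":[0,0]}' | python3 ok.py 18 &&
python3 -m inch '{"hand":[0,0,0,0],"travel":[[0,0,0],[0,0,0],[0,0,0],[0,0,0]],"twist":[0,0,0,0]}' | python3 ok.py 18 &&
python3 -m inch '{"hand":[0,0,0,0,0],"travel":[[0,0,0],[0,0,0],[0,0,0],[0,0,0],[0,0,0]],"twist":[0,0,0,0,0]}' | python3 ok.py 18; python3 -c "
from h import *
print(env.state())"
```

```text
[455.3, 124.4, 61.0] [-2.4, 11.0, -0.6] 11.3
[455.3, 124.4, 61.0] [-1.6, 11.1, -0.0] 11.2
[455.3, 124.4, 61.0] [-1.7, 10.7, 1.3] 10.8
{'time_s': 10.95, 'qpos': array([ 13.7294408 ,  18.36133732, 115.13199594,   0.31015025,
        46.47173682,   8.58511175]), 'qvel': array([ 0.04074154,  0.05414821,  0.00422529,  0.0223081 , -0.04837284,
        0.04616534]), 'effort': array([ -5.17697275, -34.78829384, -16.15844965,  -2.59078525,
         0.38817108,  -0.05701064]), 'ee_pos': array([455.27669811, 124.42673826,  61.02128375]), 'ee_rot': array([179.99946363,  -0.22762999,  94.93079409]), 'force': array([-1.69074445, 10.6547729 ,  1.27764535]), 'torque': array([ 2.00812988,  0.14971167, -0.0467713 ]), 'gripper_width': 0.5004879769650448}
```

```bash

python3 -m inch '{"hand":[0,0,0],"travel":[[-0.8,0,0],[0,0,0],[0,0,0]],"twist":[0,0,0]}' | python3 ok.py 18 &&
python3 -m inch '{"hand":[0,0,0,0,0,0],"travel":[[0,0,0],[0,0,0],[0,0,0],[0,0,0],[0,0,0],[0,0,0]],"twist":[0,0,0,0,0,0]}' | python3 ok.py 18
python3 -m inch '{"hand":[0,0,0,0,0,0,0,0,0],"travel":[[2,0,0],[5,0,0],[20,0,0],[0,0,-20],[0,0,-30],[0,0,-40],[0,0,-40],[0,0,-20],[0,0,0]],"twist":[0,0,0,0,0,0,0,0,0]}'
python3 - <<'E'
from h import *
import pickle
fs={n:grab(n) for n in('scene','side','wrist')}; pickle.dump(fs,open('f1.pkl','wb'))
a=cv2.resize(fs['scene']['frame'][190:310,300:450],(500,400),interpolation=2); b=cv2.resize(fs['side']['frame'][230:350,210:360],(500,400),interpolation=2)
cv2.imwrite('pics/c2.png',cv2.resize(np.hstack([a,b]),(800,320)))
print(env.state()['ee_pos'],env.state()['force'])
E
```

```text
[455.3, 124.3, 61.1] [-2.3, 14.8, -0.7] 15.0
[455.3, 124.2, 61.1] [-1.3, 13.5, 0.6] 13.6
time_s: 13.2
ee_pos: [453.9, 148.1, 212.1]
ee_rot: [179.8, 0.0, 95.0]
force: [0.5, 0.2, -0.5]
gripper_width: 0.8
[452.3358404  147.90400691 209.57194643] [ 0.36506349 -0.94528908 -0.3369195 ]
```

View pics/c2.png

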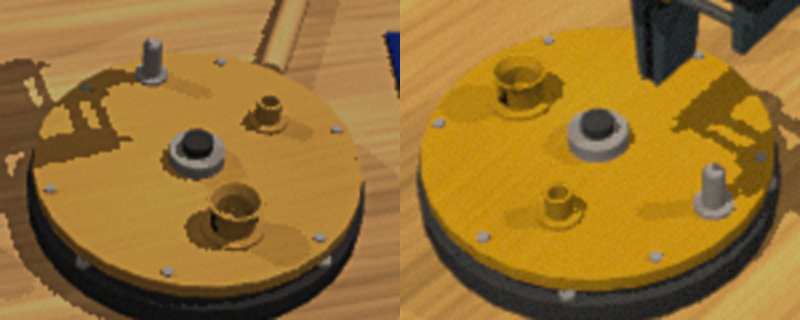

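The crop shows the turntable turned about 30°. The wide socket mouth is at crop (237,197) in scene and (519,73) in side, with the post top at (152,40) and (713,168).

```bash
python3 - <<'E'
from h import *
import pickle
fs=pickle.load(open('f1.pkl','rb')); S,D=fs['scene'],fs['side']
s=lambda x,y:(S,300+x/2.667,190+y/2.667); d=lambda x,y:(D,210+(x-400)/2.667,230+y/2.667)
for n,a,b,z in(('mouth',s(237,197),d(519,73),77),('post',s(152,41),d(713,168),83),('hub',s(197,142),d(598,122),69)):
    print(n,tri(a,b),onz(*a,z),onz(*b,z))
E
```

```text
mouth [631.81880393 119.60350881  74.71433173] [634.73859334 119.9002029   77.        ] [629.30325209 119.84958379  77.        ]
post [455.57676981 100.28765188  82.62004368] [456.75897358 100.82569565  83.        ] [455.04610871  99.61909789  83.        ]
hub [559.56262327 109.812805    64.42935806] [565.17290419 109.55423471  69.        ] [555.51634235 111.33134573  69.        ]
```

Post and socket lie 178 mm apart (180 expected) and the hub is on the line between them. The socket is at about (632.5, 120), and the turntable turned about 30°. Next I turn the tool across the stand and hover over the fat bulb.

```bash
python3 -m inch '{"hand":[1,1,1,1,1,1,1,1,1,1,1,1,1,1,1,1,1,1,1],"travel":[[0,0,0],[0,0,0],[0,0,0],[0,0,0],[0,0,0],[0,0,0],[0,0,0],[-12,-18,0],[-24,-38,0],[-25,-41,0],[-25,-41,0],[-25,-41,0],[-25,-41,0],[-25,-41,0],[-25,-41,0],[-24,-38,0],[-12,-18,0],[-5,-9,0],[0,0,0]],"twist":[-10,-10,-10,-10,-10,-10,-10,0,0,0,0,0,0,0,0,0,0,0,0]}'
python3 - <<'E'
from h import *
import pickle
f=grab('wrist','w3'); pickle.dump(f,open('w3.pkl','wb')); s=env.state(); print(s['ee_pos'],s['ee_rot'],s['gripper_width'])
print([proj(f,p) for p in((578,-265,74),(578,-265,108),(504,-250,130),(631,-242,30),(494,-212,30))])
E
```

```text
time_s: 15.72
ee_pos: [577.5, -264.2, 210.4]
ee_rot: [180.0, -0.1, 165.0]
force: [-0.9, 0.4, 0.2]
gripper_width: 91.4
[ 577.49454851 -263.64254078  210.67328931] [ 1.79961291e+02 -6.32409652e-02  1.65076636e+02] 91.07178611242053
[array([327.16534245, 225.71239784]), array([327.13887306, 237.45570532]), array([319.82790112, 133.17486439]), array([364.16701582, 259.17546985]), array([361.24242552, 106.9522987 ])]
```

View pics/w3.png

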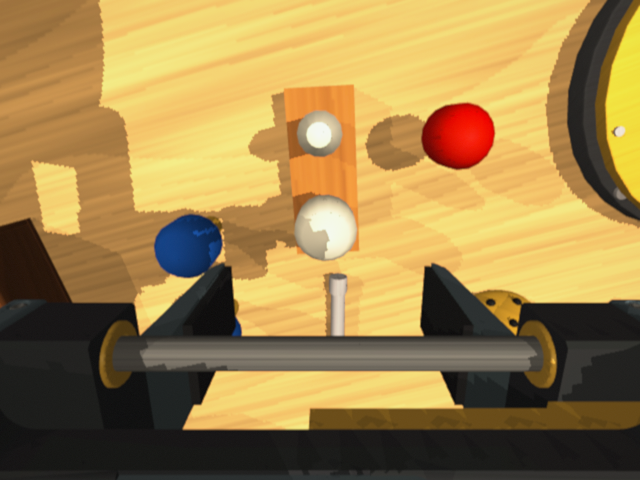

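The fat bulb sits at (325,227) in the wrist view and I predicted (327,226). The jaws straddle it, with the slim bulb (319,133) and blue bulb (188,245) both clear. I descend and grip.

```bash
python3 -m inch '{"hand":[1,1,1,1,1,1,1,1,0,0,0,0,0,0,0,0],"travel":[[0,0,18],[0,0,28],[0,0,30],[0,0,30],[0,0,26],[0,0,16],[0,0,7],[0,0,0],[0,0,0],[0,0,0],[0,0,0],[0,0,0],[0,0,0],[0,0,0],[0,0,0],[0,0,0]],"twist":[0,0,0,0,0,0,0,0,0,0,0,0,0,0,0,0]}' 12
```

```text
time_s: 17.77
ee_pos: [577.9, -264.8, 56.0]
ee_rot: [-180.0, 0.0, 165.0]
force: [0.2, -0.5, 1.4]
gripper_width: 49.8
```

```bash
python3 -m inch '{"hand":[0,0,0,0,0,0,0,0],"travel":[[0,0,-6],[0,0,-14],[0,0,-24],[0,0,-30],[0,0,-30],[0,0,-26],[0,0,-14],[0,0,-6]],"twist":[0,0,0,0,0,0,0,0]}' 15
python3 -m inch '{"hand":[0,0,0,0,0,0,0,0,0,0,0,0,0,0,0],"travel":[[1,10,0],[2,22,0],[4,32,0],[5,36,0],[5,38,0],[5,38,0],[5,38,0],[5,38,0],[5,38,0],[4,36,0],[3,30,0],[2,18,0],[1,9,0],[0,3,0],[0,0,0]],"twist":[0,0,0,0,0,0,0,0,0,0,0,0,0,0,0]}'
python3 - <<'E'
from h import *
import pickle
fs={n:grab(n) for n in('scene','side','wrist')}; pickle.dump(fs,open('f4.pkl','wb')); s=env.state(); print(s['ee_pos'],s['ee_rot'],s['gripper_width'],s['force'])
a=cv2.resize(fs['scene']['frame'][150:310,300:460],(400,400),interpolation=2); b=cv2.resize(fs['side']['frame'][130:330,180:380],(400,400),interpolation=2)
cv2.imwrite('pics/c4.png',np.hstack([a,b]))
g=s['ee_pos']+[0,0,19]
for n in('scene','side'): print(n,proj(fs[n],g-[0,0,67]),proj(fs[n],(632.5,120,77)))
E
```

```text
time_s: 18.77
ee_pos: [577.9, -264.8, 206.9]
ee_rot: [-180.0, 0.1, 165.0]
force: [-0.3, -0.5, -1.1]
gripper_width: 49.5
time_s: 20.65
ee_pos: [632.0, 119.7, 205.9]
ee_rot: [-180.0, 0.0, 165.0]
force: [0.6, 1.4, 0.1]
gripper_width: 49.6
[632.02146049 119.48119967 206.02911423] [-1.79984523e+02  8.34306819e-03  1.64981736e+02] 49.54700284465674 [-0.20221396  0.92753324 -1.2964509 ]
scene [392.06856909 233.047797  ] [388.57960779 263.04635941]
side [250.62578487 224.81304626] [253.4649498 256.6712664]
```

View pics/c4.png

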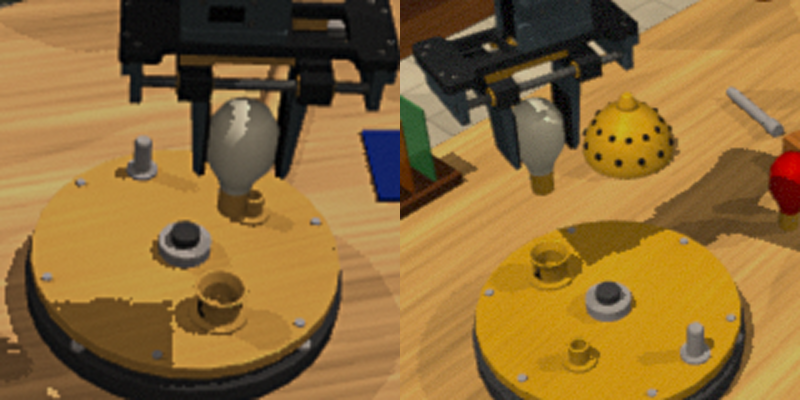

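The bulb hangs upright. Its foot is at crop (231,215)/(542,190) and the mouth at (221,284)/(551,252), within 2 px of prediction. I descend and feel the way in.

```bash
python3 -m inch '{"hand":[0,0,0,0,0,0,0,0],"travel":[[0,0,8],[0,0,16],[0,0,18],[0,0,16],[0,0,10],[0,0,6],[0,0,2],[0,0,0]],"twist":[0,0,0,0,0,0,0,0]}'
cat > okz.py <<'E'
import sys,re
t=sys.stdin.read(); f=[float(x) for x in re.search(r'force: \[(.*)\]',t)[1].split(',')]
print(re.search(r'ee_pos: (.*)',t)[1],f); sys.exit(max(map(abs,f))>float(sys.argv[1]))
E
python3 -m inch '{"hand":[0,0],"travel":[[0,0,2],[0,0,2]],"twist":[0,0]}'|python3 okz.py 5 &&
python3 -m inch '{"hand":[0,0],"travel":[[0,0,2],[0,0,2]],"twist":[0,0]}'|python3 okz.py 5 &&
python3 -m inch '{"hand":[0,0],"travel":[[0,0,2],[0,0,2]],"twist":[0,0]}'|python3 okz.py 5 &&
python3 -m inch '{"hand":[0,0],"travel":[[0,0,2],[0,0,2]],"twist":[0,0]}'|python3 okz.py 5 &&
python3 -m inch '{"hand":[0,0],"travel":[[0,0,2],[0,0,2]],"twist":[0,0]}'|python3 okz.py 5
```

```text
time_s: 21.8
ee_pos: [632.3, 120.4, 130.3]
ee_rot: [180.0, 0.0, 165.0]
force: [0.4, 0.4, -0.5]
gripper_width: 49.6
[632.2, 120.3, 126.2] [-0.5, -0.8, -0.5]
[632.0, 120.3, 121.8] [0.2, 0.3, -0.6]
[632.0, 120.3, 117.8] [0.8, 0.6, -0.8]
[632.0, 120.3, 113.8] [0.0, -0.1, -1.0]
[632.2, 120.2, 109.9] [0.7, -0.5, -1.0]
```

```bash

python3 -m inch '{"hand":[0,0],"travel":[[0,0,2],[0,0,2]],"twist":[0,0]}'|python3 okz.py 4 &&
python3 -m inch '{"hand":[0,0],"travel":[[0,0,1.5],[0,0,1.5]],"twist":[0,0]}'|python3 okz.py 4 &&
python3 -m inch '{"hand":[0,0],"travel":[[0,0,1],[0,0,1]],"twist":[0,0]}'|python3 okz.py 4 &&
python3 -m inch '{"hand":[0,0],"travel":[[0,0,0.7],[0,0,0.7]],"twist":[0,0]}'|python3 okz.py 4 &&
python3 -m inch '{"hand":[0,0],"travel":[[0,0,0.7],[0,0,0.7]],"twist":[0,0]}'|python3 okz.py 4 &&
python3 -m inch '{"hand":[0,0],"travel":[[0,0,0.7],[0,0,0.7]],"twist":[0,0]}'|python3 okz.py 4
```

```text
[632.2, 120.2, 105.9] [0.5, 0.3, -0.7]
[632.1, 120.2, 102.9] [-0.3, -1.6, -0.1]
[632.1, 120.2, 101.0] [0.8, -1.7, 0.5]
[632.1, 120.2, 99.6] [0.8, -1.4, 0.9]
[632.4, 120.2, 99.0] [-0.1, -2.6, 5.9]
```

Bottomed at TCP z 99, as expected, with about 6 N. I ease off, release and retreat.

```bash
python3 -m inch '{"hand":[0,0,0.75,0.9,1,1,1,1,1],"travel":[[0,0,-0.7],[0,0,0],[0,0,0],[0,0,0],[0,0,0],[0,0,0],[0,0,0],[0,0,0],[0,0,0]],"twist":[0,0,0,0,0,0,0,0,0]}'
python3 -m inch '{"hand":[1,1,1,1,1,1,1,1,1,1,1,1,1,1,1],"travel":[[0,0,-5],[0,0,-15],[0,0,-25],[0,0,-30],[0,0,-30],[0,0,-30],[0,0,-15],[30,0,0],[40,0,0],[40,0,0],[40,0,0],[20,0,0],[0,0,0],[0,0,0],[0,0,0]],"twist":[0,0,0,0,0,0,0,0,0,0,0,0,0,0,0]}'
python3 - <<'E'
from h import *
fs={n:grab(n) for n in('scene','side')}; s=env.state(); print(s['ee_pos'],s['gripper_width'],s['force'])
f0=__import__('pickle').load(open('f0.pkl','rb'))
for n in fs:
  print(n,'grip',proj(fs[n],(632.5,120,117)),'mouth',proj(fs[n],(632.5,120,77)))
cv2.imwrite('pics/c5.png',np.hstack([cv2.resize(fs[n]['frame'],(400,300),interpolation=cv2.INTER_AREA) for n in fs]))
a=cv2.resize(fs['scene']['frame'][190:310,300:450],(400,300),interpolation=2); b=cv2.resize(fs['side']['frame'][210:330,210:360],(400,300),interpolation=2)
cv2.imwrite('pics/c5.png',np.vstack([cv2.imread('pics/c5.png'),np.hstack([a,b])]))
E
```

```text
time_s: 25.42
ee_pos: [632.0, 120.3, 98.8]
ee_rot: [-180.0, 0.0, 165.0]
force: [0.3, -0.3, 0.0]
gripper_width: 91.4
time_s: 27.3
ee_pos: [468.9, 164.0, 248.6]
ee_rot: [-180.0, 0.0, 165.0]
force: [1.2, 0.2, -0.5]
gripper_width: 91.5
[468.56397155 163.97893386 248.51055806] 91.17770679146736 [-0.26505156 -0.47592621  0.58656316]
scene grip [390.41659263 248.7355965 ] mouth [388.57960779 263.04635941]
side grip [251.91759113 241.35315508] mouth [253.4649498 256.6712664]
```

View pics/c5.png

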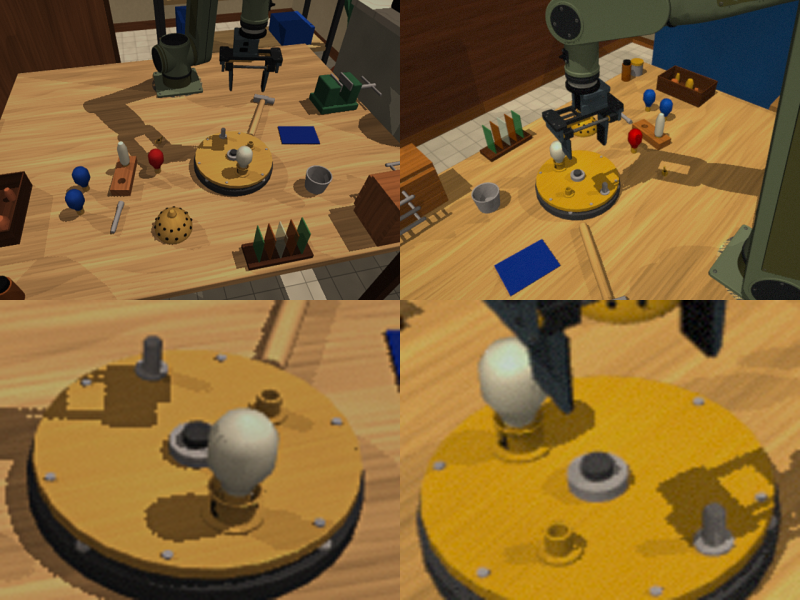

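The bulb stands upright with its cap inside the wide socket. Its glass is at scene (391,246) and I predicted (390,249). The post has not moved since the detent, and the bystanders look unmoved. Handing in.

```bash
python3 -c "
from workcell import env
print(env.job_done(), env.state()['time_s'])"
```

```text
the job is handed in; nothing more can be done
the job is handed in; nothing more can be done
```

The turntable is in its next detent and the fat bulb stands upright in the wide socket. I handed the job in at about 28 s of the 67 s; the hand-in reports no verdict.

- **Turntable:** I pushed it anticlockwise by the post, about 30°. The push rose to about 9 N at the crest, fell to about 1.5 N, and then met the stop. I leaned there for just over 2 s: first at about 11 N, then at about 14 N for the last second. The highest reading was 15 N.
- **Bulb:** It went into the socket with no side force to speak of and bottomed at the expected height with about 6 N. I eased off, released it and drew the arm away.
- **Last checks:** In the scene view the bulb was upright and within 3 px of where it should be. The post had not moved since the detent, and the force reading on the tool was near zero. Nothing else looked moved, but I judged that by eye and did not measure it.
- **Disagreements:** The gripper partly hid the bulb in the last side view, so its final position rests on the scene view and the seating height I felt. Before the descent, the side view put the socket mouth about 2 px off my prediction, which caused no trouble.

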